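# Screw the green culture flask shut

## Task

The three flasks in the steel rack stand with their white screw caps loosened. Screw the green flask's cap shut: turn it clockwise until it is fully home. Leave the caps of the orange and blue flasks loosened as they are.

Things in the scene. Friction and masses are not known exactly. Their poses are not given: they have to be found in the camera images.
- green_cap_grip (a point): Centre of the green flask's cap: on its turning axis, half-way up. A white round ribbed cap, 44 mm across, 30 mm tall, upright, black pointer line on its top, 15 mm above this point. Below it a neck 34 mm across, 18 mm tall, then a cone to 92 mm at the foot; 140 mm high in all. The flask is held fast in the rack. z is up; x runs along the pointer line outwards and turns with the cap.
- green_cap (a joint): Turn of the green flask's cap, rad: 0 is fully home (hard stop, pointer over the white mark on the flask's shoulder); it grows anticlockwise seen from above to 1.3 (hard stop). Starts at 0.8 to 1.2. The cap is captive: it turns without rising, against a light friction of 0.06 N m, and stays where it is left.
- orange_cap (a joint): The same for the cap of the orange flask; starts at 0.8 to 1.2 and is to stay loosened. The rack holds the three flasks in a row, 130 mm apart, in any order of colours, with equal white caps at one height.
- blue_cap (a joint): The same for the cap of the blue flask; starts at 0.8 to 1.2 and is to stay loosened.

How it is judged:
By the outcome, as a careful person would: the job done as asked, in the order asked, and still so for the second after the job is handed in, with the robot touching nothing.
It also fails if it takes over 32 s, if anything falls off the work surface, if the arm or the gripper's body presses on something with over 40 N, if the wrist force passes 120 N, or if a joint passes its speed limit or range.

## Robot

A 6-joint arm with a two-finger parallel gripper is mounted at the origin on the work surface. World frame = base frame: x ahead of the robot, y to its left, z up, the work surface at z = 0. Lengths are in m, angles in rad, forces in N, time in s.
With the tool pointing down it reaches from about 0.35 to 0.975 m from the base axis. Payload 4.9 kg.
Tool frame: the origin (TCP) lies midway between the tips of the shut fingers; the grasp point (between the pads) lies 19 mm behind it; z points along the fingers, y is the direction in which the jaws open and shut (so a half turn about z gives the same grasp; the last joint's range is limited). The gripper opens to 85 mm and grips with 20 to 120 N. Pads are 22 mm wide; open, the fingers measure 114 mm over their backs; the gripper's body (76 mm by 85 mm) begins 54 mm behind the grasp point. The pads swing forward as they close: fully open they stand 13 mm farther back than shut.
Start: joints at [1.187, 0.053, 1.613, -0, 1.476, -0.119], TCP at [0.164, 0.603, 0.231] pointing down, gripper open.
Joint ranges: [-3.01, 3.01], [-1.01, 2.22], [0.06, 2.58], [-1.02, 4.17], [0.09, 2.62], [-3.14, 3.14]. Speed limits (rad/s): [2.57, 2.57, 3.14, 3.14, 3.14, 3.14].

## Interface

Orientations are given as a rotation vector (axis times angle).
In Python, from station import ctrl gives the robot as it stands.
- The arm moves only by the shell command python3 -m jog 'ROWS' [FORCE]. ROWS is JSON, one flat list of numbers, 7 for each row, row after row: the opening, from 0 (shut) to 1 (fully open), then the shift along the tool's x, y, z in m, then the turn, a rotation vector about the tool's x, y, z in degrees. A call has 1 to 10 rows; each row shifts and turns the commanded pose from where the row before left it, along the tool's axes as they then stand; what a row does not reach is not made up. A row lasts 1/8 s, in which the tool goes at most 62.5 mm and 10.7 degrees, less where a joint would pass 70% of its speed; a pose out of reach is approached as far as the arm can. A call with a gripper value outside its range is refused whole. The fingers move at their own pace and stop on an object; FORCE is the grip in N (left out, the last holds). Time passes only in rows, so rows that do not move let the fingers close. It gives the time, the measured TCP pose, the force and the opening at its end, in the units of the state.
- ctrl.get_obs(): the state, without advancing time (a new reading comes with each control period).
- ctrl.get_image(name): name is "scene" or "top" or "wrist"; returns a dict with "image" (384x512x3 uint8, blue, green, red), "camera_matrix" (3x3 intrinsics, pixels), "rvec" (rotation vector, rad) and "tvec" (3), from world to camera coordinates, as OpenCV has them; the wrist camera has in their place "mount" (4x4, takes a point from camera to tool coordinates, whose origin is the TCP and whose axes are the flange's). Camera axes: x right, y down, z forward; pixel columns grow to the right and rows downward; lengths in m; the calibration is good to about 2 mm. A picture is of the moment at which its call begins: read the wrist's pose just before it. There is no depth.
- ctrl.finish_job(): hands the job in, once; it reports no verdict.
Trained networks look in a picture, given as the dict that the camera call returned (one of the last four; its "shot" number tells which), for a name from the list of things; names that differ only in an ending like _2 or _b are one class to them, and where a whole thing is asked for, a point or a joint stands for the part that bears it (a point fixed in the world has none). Each returns a list of dicts, best first, with "p" (0 to 1); they miss things now and then, are a little off and sometimes report something else, mostly with a low value. They report only what shows in the picture. A call takes as long as a camera call.
- ctrl.boxes_of(target, picture): "box" ([centre column, centre row, width, height] in pixels, round what is visible of it).
The state is a dict: "t": time; "q": joint angles; "dq": joint speeds; "effort": joint torques, N m; "tool_pos": TCP position; "tool_rot": TCP orientation; "contact_force": force on the tool from outside, world axes, zero at the start; "wrist_torque": the same for the moment, N m; "opening": finger opening in m.
Only numpy, scipy, OpenCV 4.12 (cv2) and the standard library are available. Lean on these libraries where they do the work, as an engineer would, in place of code of your own. Each camera call takes 0.05 s, during which the arm holds its last target. There are 200 camera calls.

## Working session

There is one attempt and no reset: what is moved stays moved. The work goes in short steps, Python scripts to look and compute and a shell command to move; the robot and the scene stay as the last step left them, time stands still between calls to the robot, and variables do not carry over. Pictures are saved under pics/ and viewed, about 8 in all and at most 12, crops included, and the job is handed in when it is done.

```bash
mkdir -p pics; python3 - <<'E'
from station import ctrl
import cv2
o=ctrl.get_obs();print(o['t'],o['tool_pos'],o['tool_rot'],o['opening'])
ims=[]
for n in("scene","top"):
    p=ctrl.get_image(n);cv2.imwrite(f'pics/{n}.png',p['image']);print(n,p['camera_matrix'],p['rvec'],p['tvec'])
    for t in("green_cap","orange_cap","blue_cap"):print(t,ctrl.boxes_of(t,p)[:3])
    ims.append(p['image'])
w=ctrl.get_image("wrist");print(w['mount'],w['camera_matrix'])
cv2.imwrite('pics/a.png',cv2.resize(cv2.hconcat(ims),(800,300)))
cv2.imwrite('pics/b.png',ims[1])
E
```

```text
0.0 [0.16333646 0.6026118  0.23002125] [-0.41466201 -3.11357975  0.00328401] 0.08538050454474437
scene [[458.63708716   0.         250.44426903]
 [  0.         458.63708716 186.98014069]
 [  0.           0.           1.        ]] [ 2.11488707  1.55063358 -0.46481679] [-0.22974694 -0.36340766  1.29641408]
green_cap [{'box': [168.0, 196.3, 24.6, 29.2], 'p': 0.94}]
orange_cap [{'box': [226.8, 174.9, 24.0, 29.0], 'p': 0.83}, {'box': [165.9, 196.9, 21.4, 28.8], 'p': 0.59}]
blue_cap [{'box': [284.5, 152.1, 23.4, 22.3], 'p': 0.71}]
top [[464.67957654   0.         256.18561755]
 [  0.         464.67957654 189.6488775 ]
 [  0.           0.           1.        ]] [ 2.16080473 -2.10706312  0.12783126] [0.03671752 0.60000731 0.76690553]
green_cap [{'box': [357.3, 222.6, 34.2, 31.7], 'p': 0.92}]
orange_cap [{'box': [273.5, 230.9, 26.6, 29.6], 'p': 0.63}]
blue_cap [{'box': [189.4, 241.4, 31.9, 25.0], 'p': 0.65}]
[[-4.21966280e-04 -9.60935718e-01 -2.76771328e-01  6.91925527e-02]
 [ 9.99999902e-01 -4.43500704e-04  1.52090507e-05 -5.10948406e-04]
 [-1.37363199e-04 -2.76771294e-01  9.60935810e-01 -1.42137704e-01]
 [ 0.00000000e+00  0.00000000e+00  0.00000000e+00  1.00000000e+00]] [[284.98692575   0.         254.01599433]
 [  0.         284.98692575 192.51179596]
 [  0.           0.           1.        ]]
```

View pics/a.png

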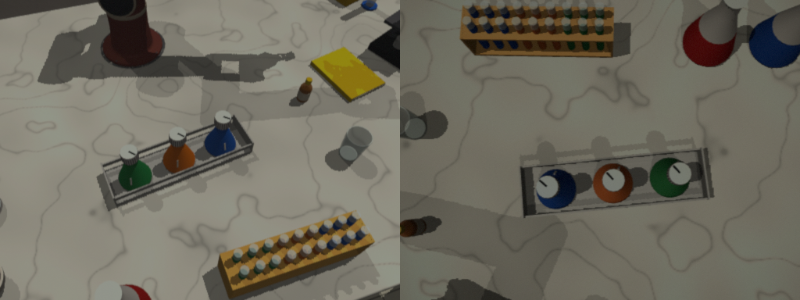

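The pictures show the rack with green at one end (scene 168,196; top 357,222), then orange, then blue. I'll triangulate the caps and enlarge the green one.

```bash
python3 - <<'E'
from station import ctrl
import cv2, numpy as np
S=ctrl.get_image("scene");T=ctrl.get_image("top")
def P(p): return p['camera_matrix']@np.c_[cv2.Rodrigues(np.array(p['rvec']))[0],np.array(p['tvec'])]
def ray(p,u):
    R=cv2.Rodrigues(np.array(p['rvec']))[0];c=-R.T@np.array(p['tvec']).ravel()
    return c,R.T@np.linalg.solve(p['camera_matrix'],[*u,1])
for n,a,b in(("g",(168,196.3),(357.3,222.6)),("o",(226.8,174.9),(273.5,230.9)),("b",(284.5,152.1),(189.4,241.4))):
    X=cv2.triangulatePoints(P(S),P(T),np.array(a,float),np.array(b,float)).ravel();X=X[:3]/X[3]
    print(n,X.round(4))
    for p,u in((S,a),(T,b)):
        c,d=ray(p,u); print('  at z=.135',(c+d*(.135-c[2])/d[2]).round(4))
R=T['image'];c1=cv2.resize(R[190:265,320:395],(600,600),interpolation=cv2.INTER_CUBIC)
cv2.imwrite('pics/c.png',c1)
print('cam',ray(T,(0,0))[0])
o=ctrl.get_obs();print(cv2.Rodrigues(o['tool_rot'])[0].round(3))
E
```

```text
g [ 0.5399 -0.103   0.1295]
  at z=.135 [ 0.5452 -0.0986  0.135 ]
  at z=.135 [ 0.5385 -0.1062  0.135 ]
o [0.5235 0.0226 0.1255]
  at z=.135 [0.5305 0.0227 0.135 ]
  at z=.135 [0.5226 0.0212 0.135 ]
b [0.504  0.1524 0.1261]
  at z=.135 [0.5106 0.1513 0.135 ]
  at z=.135 [0.5033 0.1492 0.135 ]
cam [0.481786   0.02960095 0.84646741]
[[-0.965  0.262 -0.   ]
 [ 0.262  0.965 -0.   ]
 [ 0.    -0.    -1.   ]]
```

View pics/c.png

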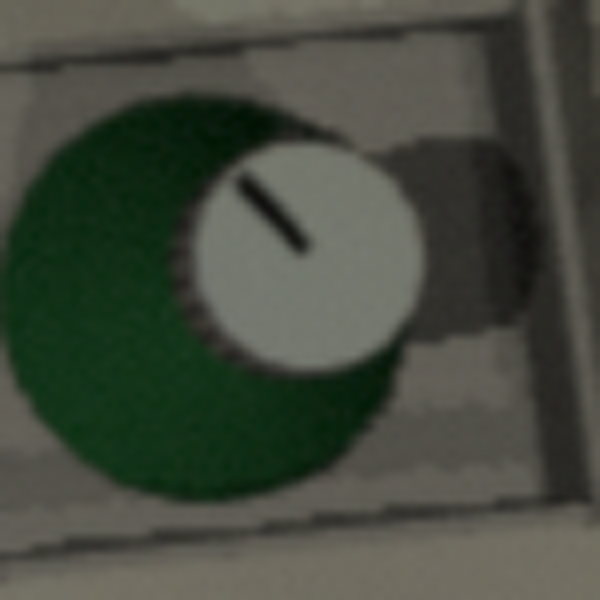

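The pointer on the green cap stands at about +42° in world (image up is +x, image left is +y). Cap centre is about (0.54, -0.104, 0.128), and neighbour spacing checks at 0.127 and 0.131. I'll go above it now.

```bash
python3 -m jog '[1,-0.0392,-0.0417,0,0,0,0, 1,-0.0392,-0.0417,0,0,0,0, 1,-0.0392,-0.0417,0,0,0,0, 1,-0.0392,-0.0417,0,0,0,0, 1,-0.0392,-0.0417,0,0,0,0, 1,-0.0392,-0.0417,0,0,0,0, 1,-0.0392,-0.0417,0,0,0,0]' 40
python3 -m jog '[1,-0.0392,-0.0417,0,0,0,0, 1,-0.0392,-0.0417,0,0,0,0, 1,-0.0392,-0.0417,0,0,0,0, 1,-0.0392,-0.0417,0,0,0,0, 1,-0.0392,-0.0417,0,0,0,0, 1,-0.0392,-0.0417,0,0,0,0, 1,-0.0392,-0.0417,0,0,0,0,1,0,0,0,0,0,0]'
cat >look.py <<'E'
from station import ctrl
import cv2, numpy as np,sys
def look(name):
    o=ctrl.get_obs();w=ctrl.get_image("wrist")
    R=cv2.Rodrigues(o['tool_rot'])[0];print(o['t'],o['q'].round(2),o['tool_pos'].round(4),R.round(3).tolist())
    cv2.imwrite(f'pics/{name}.png',w['image'])
    M=np.array(w['mount']);K=w['camera_matrix']
    for t in("green_cap","green_cap_grip"):
        for b in ctrl.boxes_of(t,w)[:2]:
            d=M[:3,:3]@np.linalg.solve(K,[b['box'][0],b['box'][1],1]);c=M[:3,3]
            c=o['tool_pos']+R@c;d=R@d
            X=c+d*(.130-c[2])/d[2];print(t,b,'world at z=.130',X.round(4),'tool',(R.T@(X-o['tool_pos'])).round(4))
    return o,w
look(sys.argv[1])
E
python3 look.py w1
```

```text
t: 1.42
tool_pos: [0.3526, 0.2481, 0.2317]
tool_rot: [0.414, 3.113, 0.001]
contact_force: [0.2, 0.4, 0.0]
opening: 0.0856
t: 2.42
tool_pos: [0.5413, -0.107, 0.231]
tool_rot: [-0.422, -3.113, 0.001]
contact_force: [-0.4, -0.1, 0.1]
opening: 0.0855
2.425 [-0.33 -0.12  1.78 -0.    1.48 -1.63] [ 0.5413 -0.107   0.231 ] [[-0.964, 0.266, -0.001], [0.266, 0.964, -0.0], [0.0, -0.0, -1.0]]
green_cap {'box': [254.9, 191.4, 53.5, 54.4], 'p': 0.6} world at z=.130 [ 0.5412 -0.1067  0.13  ] tool [0.0002 0.0003 0.101 ]
green_cap_grip {'box': [253.3, 187.7, 50.3, 55.7], 'p': 0.7} world at z=.130 [ 0.5375 -0.1072  0.13  ] tool [ 0.0036 -0.0011  0.101 ]
```

View pics/w1.png

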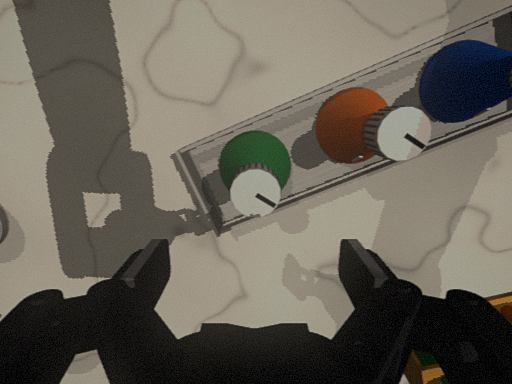

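The wrist view shows the green cap at (255,190), centred under the tool, with its pointer clear. Descending and closing next.

```bash
python3 -m jog '[1,0.001,0,0.042,0,0,0, 1,0.001,0,0.042,0,0,0, 1,0,0,0.041,0,0,0, 1,0,0,0,0,0,0]' 40
python3 -m jog '[0.3,0,0,0,0,0,0, 0.3,0,0,0,0,0,0,0.3,0,0,0,0,0,0,0.3,0,0,0,0,0,0,0.3,0,0,0,0,0,0]' 40
```

```text
t: 3.08
tool_pos: [0.5353, -0.1011, 0.1027]
tool_rot: [-0.411, -3.107, -0.003]
contact_force: [0.2, 0.1, 0.1]
opening: 0.0855
t: 3.7
tool_pos: [0.5397, -0.106, 0.1099]
tool_rot: [0.414, 3.111, -0.009]
contact_force: [-3.7, -5.2, 5.8]
opening: 0.0428
```

```bash
python3 - <<'E'
from station import ctrl
for i in range(3):
    ctrl.get_image("wrist");o=ctrl.get_obs();print(o['tool_pos'].round(4),o['contact_force'].round(1),o['wrist_torque'].round(2),o['opening'])
E
python3 -m jog '[0.3,0,0,0,0,0,10, 0.3,0,0,0,0,0,10, 0.3,0,0,0,0,0,10, 0.3,0,0,0,0,0,10]'
python3 - <<'E'
from station import ctrl
o=ctrl.get_obs();print(o['tool_pos'].round(4),o['contact_force'].round(1),o['wrist_torque'].round(2),o['opening'],o['q'].round(2))
E
```

```text
[ 0.5397 -0.106   0.1099] [-3.9 -5.6  6.1] [-1.04  0.71  0.03] 0.04312797537112113
[ 0.5397 -0.106   0.1099] [-4.1 -5.9  6.6] [-1.03  0.67  0.1 ] 0.04316360467407385
[ 0.5397 -0.106   0.1099] [-4.2 -5.7  6.2] [-1.02  0.7   0.09] 0.042893045383394036
t: 4.35
tool_pos: [0.5397, -0.1059, 0.1099]
tool_rot: [1.46, 2.776, -0.006]
contact_force: [-3.8, -6.1, 7.4]
opening: 0.0429
[ 0.5397 -0.1059  0.1099] [-3.8 -6.1  7.4] [-1.04  0.8   0.05] 0.04291463353195421 [-0.33 -0.02  1.9  -0.    1.26 -0.93]
```

```bash
cat > st.py <<'E'
from station import ctrl
o=ctrl.get_obs();print(o['tool_pos'].round(4),o['contact_force'].round(1),o['wrist_torque'].round(2),o['opening'],o['q'].round(3))
E
python3 st.py
python3 -m jog '[0.3,0,0,0,0,0,6, 0.3,0,0,0,0,0,5,0.3,0,0,0,0,0,0]'; python3 st.py
python3 -m jog '[0.3,0,0,0,0,0,5, 0.3,0,0,0,0,0,5,0.3,0,0,0,0,0,0]'; python3 st.py
```

```text
[ 0.5397 -0.1059  0.1099] [-3.8 -6.1  7.4] [-1.04  0.8   0.05] 0.04291463353195421 [-0.327 -0.021  1.897 -0.005  1.26  -0.928]
t: 4.72
tool_pos: [0.5397, -0.1059, 0.1099]
tool_rot: [1.713, 2.627, -0.005]
contact_force: [-3.8, -5.2, 7.2]
opening: 0.0429
[ 0.5397 -0.1059  0.1099] [-3.8 -5.2  7.2] [-1.01  0.82 -0.06] 0.04293528523260214 [-0.327 -0.021  1.897 -0.005  1.26  -0.741]
t: 5.1
tool_pos: [0.5397, -0.1059, 0.1099]
tool_rot: [1.935, 2.468, -0.004]
contact_force: [-3.4, -7.8, 6.0]
opening: 0.043
[ 0.5397 -0.1059  0.1099] [-3.4 -7.8  6. ] [-0.94  0.83 -0.04] 0.04297869143958918 [-0.327 -0.021  1.897 -0.005  1.261 -0.566]
```

```bash
python3 -m jog '[0.3,0,0,0,0,0,5, 0.3,0,0,0,0,0,0]'|grep rot; python3 st.py
python3 -m jog '[0.3,0,0,0,0,0,5, 0.3,0,0,0,0,0,0]'|grep rot; python3 st.py
python3 -m jog '[0.3,0,0,0,0,0,5, 0.3,0,0,0,0,0,0]'|grep rot; python3 st.py
```

```text
tool_rot: [2.041, 2.381, -0.004]
[ 0.5397 -0.1059  0.1099] [-3.3 -5.7  7.1] [-0.95  0.81 -0.07] 0.04288007941575612 [-0.327 -0.021  1.897 -0.005  1.26  -0.479]
tool_rot: [2.144, 2.291, -0.0]
[ 0.5398 -0.1047  0.1096] [-3.4 -1.7  5.6] [-0.3   0.55 -0.08] 0.04264766970374352 [-0.326 -0.021  1.898 -0.002  1.261 -0.392]
tool_rot: [2.24, 2.197, 0.001]
[ 0.5399 -0.1042  0.1095] [-3.8 -0.5  5.5] [-0.09  0.51  0.32] 0.043120437389732556 [-3.250e-01 -2.100e-02  1.898e+00 -1.000e-03  1.261e+00 -3.060e-01]
```

Torque rises and the grip shifts after about 1.2 rad, which fits the stop. One firmer push will confirm it.

```bash
python3 -m jog '[0.3,0,0,0,0,0,0, 0.3,0,0,0,0,0,5,0.3,0,0,0,0,0,5, 0.3,0,0,0,0,0,0]' 60; python3 st.py
python3 -m jog '[1,0,0,0,0,0,0, 1,0,0,0,0,0,0,1,0,0,0,0,0,0,1,0,0,0,0,0,0]'; 
python3 -m jog '[1,0,0,-0.05,0,0,0, 1,0,0,-0.05,0,0,0,1,0,0,-0.03,0,0,0,1,0,0,0,0,0,0]'; python3 look.py w2
python3 - <<'E'
from station import ctrl
import cv2
T=ctrl.get_image("top")['image'];W=cv2.imread('pics/w2.png')
cv2.imwrite('pics/top2.png',T)
a=cv2.resize(T[180:280,150:400],(800,320),interpolation=cv2.INTER_CUBIC)
b=cv2.resize(W[110:220,150:450],(800,280),interpolation=cv2.INTER_CUBIC)
cv2.imwrite('pics/d.png',cv2.vconcat([a,b]))
E
```

```text
t: 6.35
tool_pos: [0.5402, -0.104, 0.1094]
tool_rot: [2.424, 1.993, 0.004]
contact_force: [-0.9, -0.8, 6.3]
opening: 0.0428
[ 0.5402 -0.104   0.1094] [-0.9 -0.8  6.3] [-0.01  0.28 -0.05] 0.04279087790171129 [-0.325 -0.02   1.898 -0.     1.26  -0.131]
t: 6.85
tool_pos: [0.5384, -0.1033, 0.1061]
tool_rot: [-2.427, -1.995, 0.0]
contact_force: [-0.2, 0.3, 0.4]
opening: 0.0853
t: 7.35
tool_pos: [0.5402, -0.1039, 0.2399]
tool_rot: [2.423, 1.991, 0.005]
contact_force: [0.1, -0.7, -0.8]
opening: 0.0851
7.35 [-0.33 -0.14  1.78 -0.    1.49 -0.13] [ 0.5402 -0.1039  0.2399] [[0.194, 0.981, 0.006], [0.981, -0.194, -0.002], [-0.001, 0.007, -1.0]]
green_cap {'box': [253.2, 191.4, 49.9, 56.6], 'p': 0.79} world at z=.130 [ 0.5407 -0.106   0.13  ] tool [-0.0018  0.0002  0.1099]
green_cap_grip {'box': [253.4, 188.9, 48.4, 52.2], 'p': 0.57} world at z=.130 [ 0.5414 -0.1037  0.13  ] tool [0.0006 0.0004 0.1099]
```

View pics/d.png

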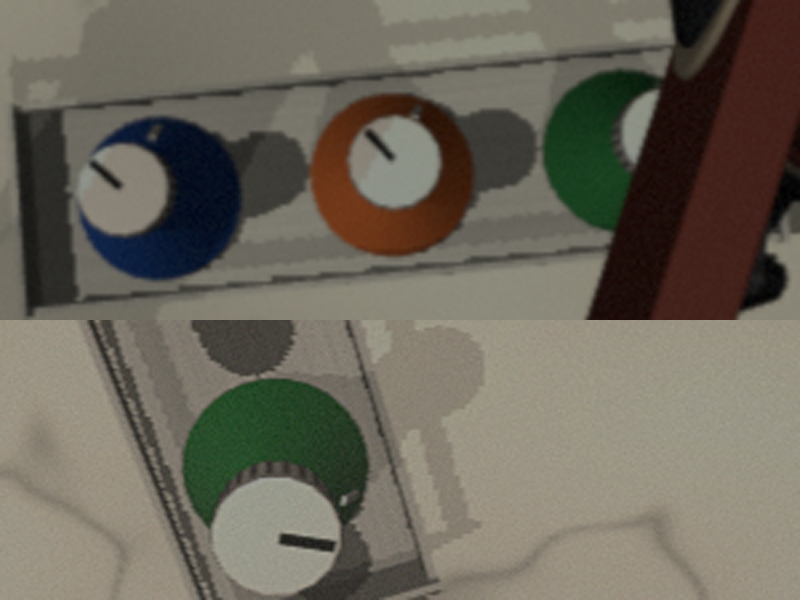

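```bash
python3 - <<'E'
from station import ctrl
import cv2, numpy as np
from scipy.optimize import brentq
o=ctrl.get_obs();w=ctrl.get_image("wrist");T=ctrl.get_image("top")
R=cv2.Rodrigues(o['tool_rot'])[0];M=np.array(w['mount'])
def wr(u):return o['tool_pos']+R@M[:3,3],R@M[:3,:3]@np.linalg.solve(w['camera_matrix'],[*u,1])
def tr(u):
    A=cv2.Rodrigues(np.array(T['rvec']))[0];return -A.T@np.array(T['tvec']).ravel(),A.T@np.linalg.solve(T['camera_matrix'],[*u,1])
def at(r,z):c,d=r;return c+d*(z-c[2])/d[2]
def mark(r,ax):
    f=lambda z:np.linalg.norm(at(r,z)[:2]-ax)-(.017+(.095-z)*.029/.092)
    zs=np.linspace(.0,.1,101);s=[z for z in zs if abs(f(z))<.0015];print('z range',s[:1],s[-1:])
    z=min(zs,key=lambda z:abs(f(z)));v=at(r,z)[:2]-ax;return z,np.degrees(np.arctan2(v[1],v[0]))
a,b=at(wr((255.75,196.4)),.143),at(wr((275.6,199.2)),.143);v=b-a
print('green pointer',np.degrees(np.arctan2(v[1],v[0])),a,b)
print('green mark',mark(wr((280.5,179.5)),np.array([.540,-.105])))
print('orange mark',mark(tr((280.6,214.4)),np.array([.523,.0226])))
print('blue mark',mark(tr((198.4,220.6)),np.array([.504,.1515])))
for n,p,q in(('o',(393,160),(370,132)),('b',(120,187),(92,163))):
    f=lambda p:at(tr((150+p[0]*250/800,180+p[1]*100/320)),.143)
    v=f(q)-f(p);print(n,'pointer',np.degrees(np.arctan2(v[1],v[0])))
E
```

```text
green pointer -19.528709805298554 [ 0.53942562 -0.10427902  0.143     ] [ 0.55562403 -0.11002432  0.143     ]
z range [np.float64(0.052000000000000005)] [np.float64(0.067)]
green mark (np.float64(0.06), np.float64(-19.954029592252308))
z range [np.float64(0.022)] [np.float64(0.035)]
orange mark (np.float64(0.028), np.float64(-22.5782295851997))
z range [np.float64(0.016)] [np.float64(0.028)]
blue mark (np.float64(0.022), np.float64(3.411253394559149))
o pointer 40.77366631916558
b pointer 51.65808404152777
```

```bash
python3 -c "
from station import ctrl
print(ctrl.finish_job())"
```

```text
the job is handed in; nothing more can be done
None
```

The green flask's cap is screwed shut and the job is handed in. I gripped the cap, turned it clockwise against its stop until the fingers slipped, then gave one firmer push, let go and lifted clear at about 7.4 s.

- **Green cap:** its pointer measures -19.5° in the picture and the white mark on the flask's shoulder -20.0°. They agree within measuring error. The cap turned about 62° (1.07 rad), which is within the expected 0.8 to 1.2 rad.
- **Orange and blue caps:** I never touched them. Their pointers still stand well away from their marks, about 63° for orange and 48° for blue. The mark directions are rough, because in that view they come out lower on the flask than on the green one.
- **Forces:** readings taken between moves stayed below about 12 N, and the arm was holding clear above the rack at hand-in.
- **Torque reading:** it did not show the stop cleanly (a peak of 0.32 N m, then about zero during the final push). I relied on the pointer and mark lining up instead.

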